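Set the dashpot's speed valve by clicks and cap it

TASK

The hardness tester's oil dashpot stands on the bench with its speed valve uncapped. Turn the knurled adjuster clockwise until its needle is just home on the seat, without forcing it, then back it off exactly six clicks. Then slip the red dust cap over the adjuster, fully down on the shoulder, so that the setting cannot be knocked, and leave the other things on the bench where they are.

Things in the scene. Friction and masses are not known exactly. Their poses are not given: they have to be found in the camera images.
- dashpot: Oil dashpot on a grey base plate 156 x 96 x 12 mm, bolted down, it does not move. Origin at the underside of the plate on the upright axis of the speed valve (the tower nearer the robot, with the adjuster on top); x points from the valve to the damper cylinder behind it, z up. Tower 60 mm across at its shoulder, which is 68 mm high
- rod_eye (a point): Eye of the damper's rod, 18 mm across, its top 111 mm high: it stands 70 mm behind the valve axis on the damper cylinder, which is 62 mm across and 76 mm high
- adjuster_top (a point): Centre of the top face of the adjuster, a round knurled steel knob 34 mm across and 25.5 mm high (a 30 N grip on the knurling does not slip) that turns about the upright valve axis (this point does not turn with it). Seated, this point is 110.0 mm above the dashpot's underside. Each click out raises it by only 0.15 mm, so position readings do not tell the clicks: they must be felt
- adjuster_grip (a point): The middle of the knob's height, on its axis. Clockwise from above closes. 18 clicks a turn (20 degrees each): a sprung ball drops into notches; turned slowly, the knob resists with up to about 0.2 N m on leaving a notch, this fades to nothing halfway, then it is pulled on into the next notch. It starts in a notch, 2 to 5 clicks out, and turns to 14 clicks out
- needle_seat (a point): The needle's seat, hidden in the tower on the valve axis, 40 mm up. The needle meets it exactly at the last clockwise notch (no clicks out). Turning on from there is resisted like a stiff spring: 0.2 N m at once, then about 3 N m more per rad. 0.4 N m felt is home, over about 0.8 N m (two thirds of a click too far) damages the seat. Let go, the knob springs back to that last notch
- cap_shoulder (a point): Centre of the flat shoulder where the cap's rim comes to rest, on the valve axis, 68 mm above the dashpot's underside. On it stands a brass spigot 39 mm across and 14 mm high, above that the adjuster
- dust_cap: Loose red ribbed plastic cap, 47 mm across, 54 mm high, 35 to 70 g, standing mouth down on the bench. Origin at the centre of its open lower rim, z up through its closed top. Inside 42.6 mm across and 49 mm deep: it goes over the adjuster and round the 39 mm spigot with about 1.8 mm to spare all round, down to the shoulder
- block_hrc60: Bystander: round grey steel test block, 64 mm across, 12 mm high, at the front edge left of the work; origin at the centre of its underside
- pin_dark: Bystander: dark stepped pin, 25 mm across, 63 mm high, standing left of the work in front of the green tester; origin at the centre of its underside
- block_hrc40: Bystander: round grey steel test block, 64 mm across, 12 mm high, right of the cream tester; origin at the centre of its underside
- spanner_12: Bystander: steel open-ended spanner, 203 mm long, 35 mm wide, 8 mm high, lying right of the cream tester; origin at the middle of its underside
Not all that is in view belongs to the job. Several things look just like the dust_cap: the one meant starts farthest to the robot's left.

How it is judged:
By the outcome, as a careful person would: the job done as asked, in the order asked, and still so for the second after the job is handed in, with the robot touching nothing.
It also fails if it takes over 72 s, if anything falls off the work surface, if the arm or the gripper's body presses on something with over 40 N, if the wrist force passes 120 N, or if a joint passes its speed limit or range.

ROBOT

A 7-joint arm with a two-finger parallel gripper is mounted at the origin on a cart in front of the work surface, level with it; the furniture and walls round the work are solid. World frame = base frame: x ahead of the robot, y to its left, z up, the work surface at z = 0. Lengths are in mm, angles in rad, forces in N, time in s.
With the tool pointing down it reaches from about 425 to 925 mm from the base axis. Payload 6.8 kg.
Tool frame: the origin (TCP) lies between the finger pads; the fingertips stand 25 mm ahead of it and the grasp point (between the pads) lies 6 mm ahead of it; z points along the fingers, y is the direction in which the jaws open and shut (so a half turn about z gives the same grasp; the last joint's range is limited). The gripper opens to 88 mm and grips with 3 to 60 N. Pads are 20 mm wide; open, the fingers measure 115 mm over their backs; the gripper's body (75 mm by 178 mm) begins 61 mm behind the grasp point.
Start: joints at [-1.25, 0.477, 0.022, 1.555, -0.011, 1.109, -0.083], TCP at [280.65, 613.908, 247.664] pointing down, gripper open.
Joint ranges: [-2.96, 2.96], [-0.34, 2.1], [-1.41, 1.46], [0.24, 2.44], [-1.37, 4.51], [0.17, 1.92], [-2.96, 2.96]. Speed limits (rad/s): [2.39, 2.39, 3.14, 3.14, 3.14, 3.14, 3.14].

INTERFACE

Orientations are given as a unit quaternion [x, y, z, w].
In Python, from bench import r gives the robot as it stands.
- The arm moves only by the tool send_rows, never from a script. Its argument "series" is a list of rows, each a list of 5 numbers: the closure, from 0 (fully open) to 1 (shut), then the shift along the tool's x, y, z in cm, then the turn about the tool's z in rad. A call has 1 to 12 rows; each row is the pose to reach, as a shift and turn from the pose commanded when the call began, along the tool's axes at that moment; what a row does not reach only later rows make up. A row lasts 1/10 s, in which the tool goes at most 50 mm and 8.59 degrees, less where a joint would pass 70% of its speed; a pose out of reach is approached as far as the arm can. A call with a gripper value outside its range is refused whole. The fingers move at their own pace and stop on an object; "grip_force" is the grip in N (left out, the last holds). Time passes only in rows, so rows that repeat a pose let the fingers close. It gives the time, the measured TCP pose, the force and the opening at its end, in the units of the state.
- r.sense(): the state, without advancing time (a new reading comes with each control period).
- r.grab_frame(name): name is "side" or "top" or "wrist"; returns a dict with "frame" (384x512x3 uint8, red, green, blue), "fx", "fy", "cx", "cy" (pixels), "world_from_camera" (4x4, takes a point from camera to world coordinates). Camera axes: x right, y down, z forward; pixel columns grow to the right and rows downward; lengths in mm; the calibration is good to about 2 mm. A picture is of the moment at which its call begins. There is no depth.
- r.finish_job(): hands the job in, once; it reports no verdict.
The state is a dict: "time_s": time; "qpos": joint angles; "joint_vel": joint speeds; "joint_torque": joint torques, N m; "eef_pos": TCP position; "eef_rot": TCP orientation; "contact_force": force on the tool from outside, world axes, zero at the start; "ft_torque": the same for the moment, N m; "finger_gap": finger opening in mm.
Only numpy, scipy, OpenCV 4.12 (cv2) and the standard library are available. Lean on these libraries where they do the work, as an engineer would, in place of code of your own. Each camera call takes 0.05 s, during which the arm holds its last target.

## Working session

There is one attempt and no reset: what is moved stays moved. The work goes in short steps, Python scripts to look and compute and a tool call to move; the robot and the scene stay as the last step left them, time stands still between calls to the robot, and variables do not carry over. Pictures are saved under pics/ and viewed, and the job is handed in when it is done.

Besides the shell and the picture viewer there is one more tool, called after "Call:" as name(argument=value, ...) on one line, values as JSON. send_rows: Moves the arm, as the interface text tells. Its arguments: {"type":"object","properties":{"series":{"type":"array","items":{"type":"array","items":{"type":"number"}}},"grip_force":{"type":"number"}},"required":["series"]}

```bash
ls; mkdir -p pics
python3 - <<'E'
from bench import r
import cv2
s=r.sense()
print({k:s[k] for k in s})
for n in("top","side","wrist"):
    f=r.grab_frame(n); cv2.imwrite(f"pics/{n}0.png",cv2.cvtColor(f["frame"],cv2.COLOR_RGB2BGR)); print(n,f["fx"],f["cx"],f["cy"],f["world_from_camera"])
E
```

```text
pics
{'time_s': 0.0, 'qpos': array([-1.2501306 ,  0.4778324 ,  0.02234903,  1.55642248, -0.01152581,
        1.1092489 , -0.08309593]), 'joint_vel': array([ 0.00048436,  0.00162091, -0.00058719,  0.0015037 ,  0.00072051,
       -0.00119084,  0.00136517]), 'joint_torque': array([ 8.90384963e-04, -5.82860827e+01,  1.53540216e+00, -2.72612107e+01,
       -5.42433292e-02,  1.70414377e-02,  1.83856173e-04]), 'eef_pos': array([280.41625891, 613.40957929, 246.67240703]), 'eef_rot': array([ 2.12741348e-01,  9.77108143e-01, -8.81490440e-04, -1.33514025e-04]), 'contact_force': array([-0.96750665, -0.3192874 , -1.0961243 ]), 'ft_torque': array([ 0.03963473,  0.01475549, -0.05038957]), 'finger_gap': 87.84467179897712}
top 408.9880910892193 262.6851818926964 188.7500804294887 [[-9.04673618e-03 -9.89081500e-01  1.47091616e-01  3.83342719e+02]
 [-9.99949476e-01  9.59284594e-03  3.00375619e-03  6.45865354e+01]
 [-4.38198688e-03 -1.47057010e-01 -9.89118311e-01  1.16693562e+03]
 [ 0.00000000e+00  0.00000000e+00  0.00000000e+00  1.00000000e+00]]
side 472.8782490634816 262.63290951326167 190.5554406490733 [[-9.99759399e-01 -1.02356411e-02 -1.94004216e-02  5.66296163e+02]
 [ 1.08666923e-02  5.37171596e-01 -8.43402983e-01  1.30517685e+03]
 [ 1.90541257e-02 -8.43410877e-01 -5.36931124e-01  8.82472577e+02]
 [ 0.00000000e+00  0.00000000e+00  0.00000000e+00  1.00000000e+00]]
wrist 309.21880035961846 252.83035192472065 189.61974509296925 [[ 4.16820610e-01  8.78280402e-01  2.34273589e-01  2.15882584e+02]
 [ 9.08987236e-01 -4.02265423e-01 -1.09200433e-01  6.42410922e+02]
 [-1.66843618e-03  2.58468693e-01 -9.66018194e-01  3.83959532e+02]
 [ 0.00000000e+00  0.00000000e+00  0.00000000e+00  1.00000000e+00]]
```

View pics/top0.png

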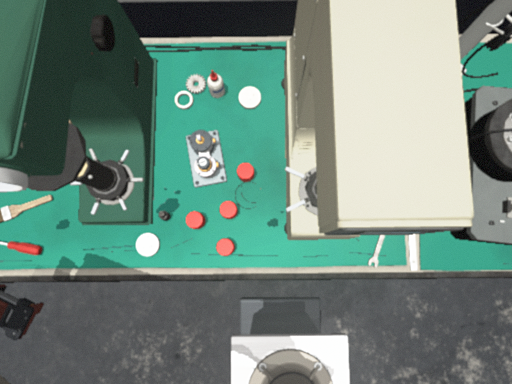

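View pics/side0.png

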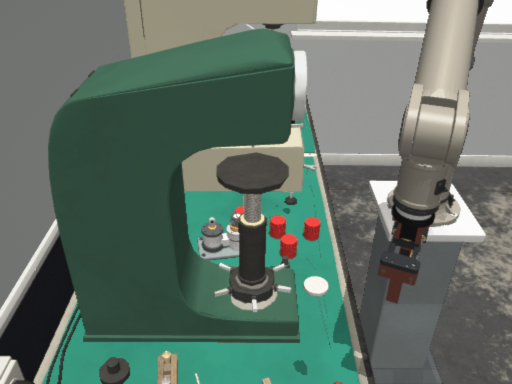

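View pics/wrist0.png

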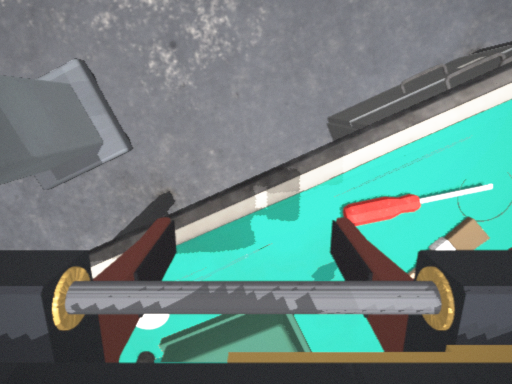

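The top view shows four red caps at px (195,219), (228,209), (225,246) and (246,172). The dashpot is at about (205,155), with the valve at (206,165). Robot-left (+y) is image-left, so the cap at (195,219) should be the one meant. I'll measure it and enlarge a crop.

```bash
cat > h.py <<'E'
import numpy as np,cv2
from bench import r
from scipy.spatial.transform import Rotation as R
def ray(f,u,v):
    T=np.array(f["world_from_camera"]);d=np.array([(u-f["cx"])/f["fx"],(v-f["cy"])/f["fy"],1.])
    return T[:3,3],T[:3,:3]@d
def onz(f,u,v,z):
    o,d=ray(f,u,v);return o+d*(z-o[2])/d[2]
def proj(f,p):
    T=np.linalg.inv(f["world_from_camera"]);c=T[:3,:3]@np.array(p,float)+T[:3,3]
    return f["fx"]*c[0]/c[2]+f["cx"],f["fy"]*c[1]/c[2]+f["cy"]
def save(f,name,box=None,k=1):
    im=cv2.cvtColor(f["frame"],cv2.COLOR_RGB2BGR)
    if box: im=im[box[1]:box[3],box[0]:box[2]]
    if k>1: im=cv2.resize(im,None,fx=k,fy=k,interpolation=cv2.INTER_CUBIC)
    cv2.imwrite("pics/"+name,im)
def red(f):
    a=f["frame"].astype(int);m=((a[...,0]>120)&(a[...,0]-a[...,1]>80)&(a[...,0]-a[...,2]>80)).astype(np.uint8)
    n,l,s,c=cv2.connectedComponentsWithStats(m)
    return [(s[i],c[i]) for i in range(1,n) if s[i][4]>30],l
def tool(p):  # target TCP world point -> shift in tool axes, cm, from measured
    s=r.sense();return R.from_quat(s["eef_rot"]).inv().apply(np.array(p)-s["eef_pos"])/10
def st():
    s=r.sense();rr=R.from_quat(s["eef_rot"]).as_matrix()
    print("t",s["time_s"],"p",s["eef_pos"].round(1),"yaw x-axis",np.degrees(np.arctan2(rr[1,0],rr[0,0])).round(2),"F",s["contact_force"].round(1),"M",s["ft_torque"].round(3),"gap",round(s["finger_gap"],1),"q",s["qpos"].round(3))
E
python3 - <<'E'
from h import *
f=r.grab_frame("top");save(f,"topc.png",(140,60,300,270),3)
for s,c in red(f)[0]: print("top",s,c.round(1),onz(f,*c,45).round(1))
g=r.grab_frame("side");save(g,"sidec.png",(160,150,340,310),4)
for s,c in red(g)[0]: print("side",s,c.round(1),onz(g,*c,27).round(1))
st()
E
```

```text
top [210  74   7   6  33] [213.2  76.5] [880.  208.1  45. ]
top [237 163  17  17 228] [245.  170.9] [601.1 117.   45. ]
top [220 201  17  17 235] [227.9 209.1] [494.5 164.3  45. ]
top [186 211  17  18 239] [194.2 219.5] [466.8 256.7  45. ]
top [216 239  18  17 234] [224.9 246.7] [392.1 172.2  45. ]
top [  8 242  32  13 255] [ 24.3 247.5] [394.9 718.3  45. ]
side [235 206   9   8  49] [239.4 209.6] [610.1  74.8  27. ]
side [271 216  26  43 609] [283.3 236.3] [477.6 209.7  27. ]
side [305 217  15  23 291] [311.6 228. ] [390.4 168.5  27. ]
t 0.25 p [280.6 613.7 247.2] yaw x-axis 155.43 F [-0.  -0.3  0.3] M [ 0.02  -0.038  0.024] gap 88.0 q [-1.25   0.477  0.022  1.556 -0.012  1.109 -0.083]
```

View pics/topc.png

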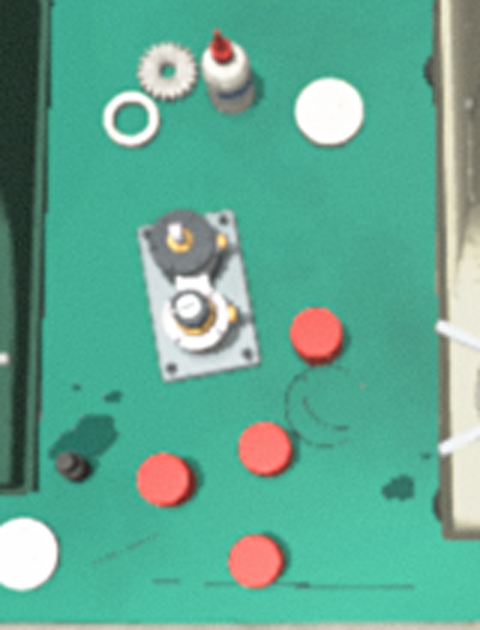

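View pics/sidec.png

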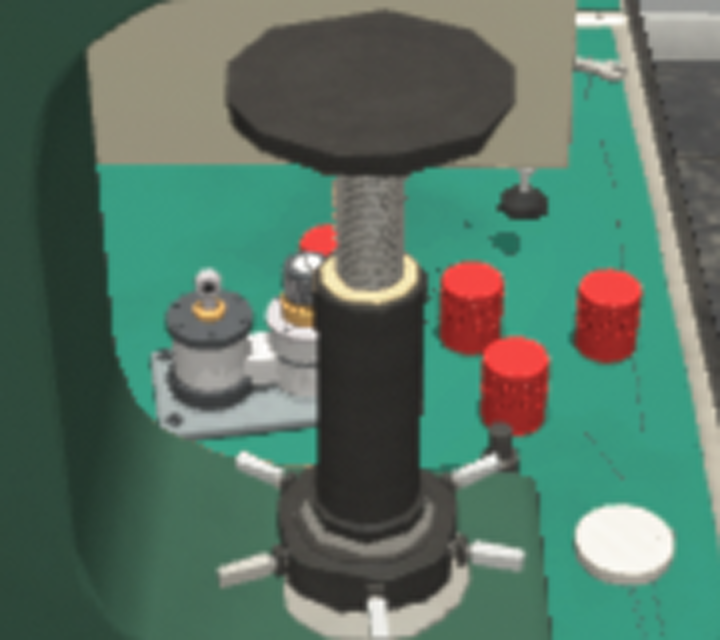

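The enlarged crops confirm it. Cap A, at top px (194,219), is at world about (467,257). The other caps have y of 164, 172 and 117, so A is farthest to the robot's left. The knob's top is at crop (190,306), which is px (203,162).

Run:
```python
from h import *
f=r.grab_frame("top");save(f,"knob.png",(175,115,235,195),8)
a=onz(f,203.3,162.2,110.5);print("adj",a)
# plate corners z=12 from crop
for u,v in [(137,226),(231,208),(259,361),(164,381)]:
    print(onz(f,140+u/3,60+v/3,12).round(1))
print("pin",onz(f,140+72/3,60+465/3,50).round(1)); 
print("blk",onz(f,140+22/3,60+553/3,12).round(1))
# finer cap: top disc at z=54
for z in(0,54): print(onz(f,194.2,219,z).round(1))
```

```text
adj [612.78770385 223.84357164 110.5       ]
[714.6 291.1  12. ]
[731.8 199.9  12. ]
[580.5 172.   12. ]
[562.  262.5  12. ]
pin [479.4 338.8  50. ]
blk [400.8 392.7  12. ]
[471.5 264.5   0. ]
[467.4 255.2  54. ]
```

View pics/knob.png

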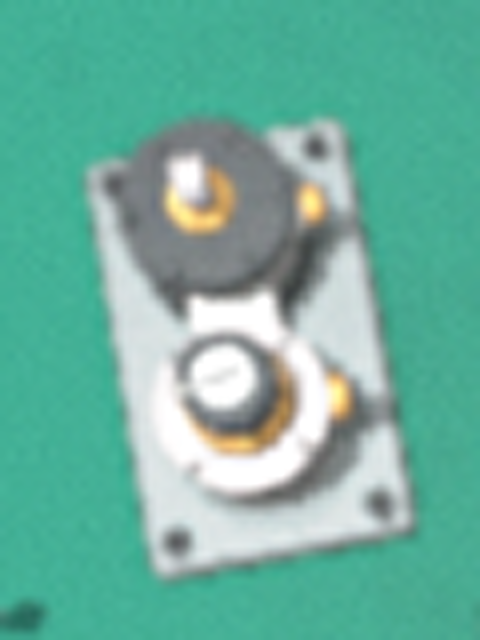

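Call:
send_rows(series=[[0,-1,-4.5,0,0],[0,-2,-9,0,0.1],[0,-3,-13,0,0.2],[0,-4,-18,0,0.3],[0,-4.4,-21.5,0,0.4],[0,-8,-24,0,0.5],[0,-11,-25.5,0,0.6],[0,-14.4,-26.8,0,0.7],[0,-18,-28,0,0.75],[0,-22,-29.5,0,0.79],[0,-26.1,-30.8,0,0.79],[0,-26.1,-30.8,0,0.79]])

```text
time_s: 1.5
eef_pos: [393.5, 221.1, 248.1]
eef_rot: [0.576, 0.818, 0.0, 0.001]
contact_force: [-0.3, 0.2, 0.5]
finger_gap: 88.0
```

Run:
```python
from h import *
st(); print(tool([613,225,250]), tool([560,222,250]))
f=r.grab_frame("wrist");save(f,"w1.png")
T=np.array(f["world_from_camera"]);s=r.sense()
# where would a point appear if TCP were directly over at z=h
Rt=R.from_quat(s["eef_rot"]).as_matrix()
for dz in(6,100,140,180): print(dz,proj(f,s["eef_pos"]+Rt@[0,0,dz]))
```

```text
t 1.5 p [393.5 221.1 248.1] yaw x-axis 109.68 F [-0.3  0.2  0.5] M [-0.046 -0.    -0.034] gap 88.0 q [-0.966  0.096  0.339  2.085 -0.037  0.965 -0.264]
[-7.02894874 20.80088554 -0.14282948] [-5.5262333  15.70954672 -0.15356849]
6 (np.float64(252.11777473590027), np.float64(245.19989733124737))
100 (np.float64(252.31555259853525), np.float64(194.18249885823164))
140 (np.float64(252.36155079249738), np.float64(182.3171254582908))
180 (np.float64(252.39658114054592), np.float64(173.28094111879693))
```

View pics/w1.png

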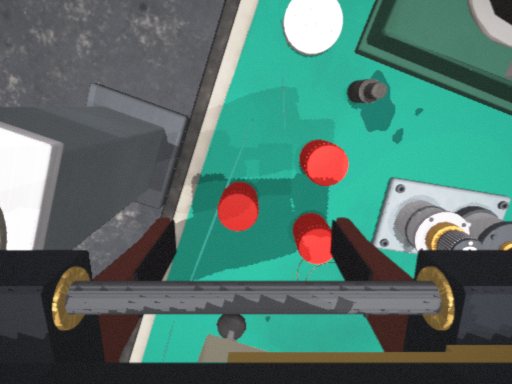

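The wrist view shows the intended cap at (324,163), with the knob partly hidden at (460,240). Next I'll move over the valve.

Call:
send_rows(series=[[0,-1.5,4.5,0,0],[0,-3,9,0,0],[0,-4.5,13.5,0,0],[0,-6,18,0,0],[0,-7,20.8,0,0],[0.3,-7,20.8,0,0],[0.3,-7,20.8,0,0]])

```text
time_s: 2.25
eef_pos: [608.4, 232.5, 246.8]
eef_rot: [0.572, 0.82, -0.001, -0.001]
contact_force: [-0.4, -0.6, -0.4]
finger_gap: 75.4
```

Run:
```python
from h import *
st()
f=r.grab_frame("wrist");save(f,"w2.png")
save(f,"w2c.png",(190,130,320,250),6)
print(proj(f,[613,225,110.5]))
```

```text
t 2.25 p [608.4 232.5 246.8] yaw x-axis 110.23 F [-0.4 -0.6 -0.4] M [-0.014  0.046 -0.036] gap 75.4 q [-0.744  0.459  0.395  1.636 -0.195  1.087  0.059]
(np.float64(255.92192076483255), np.float64(195.59246592094496))
```

View pics/w2.png

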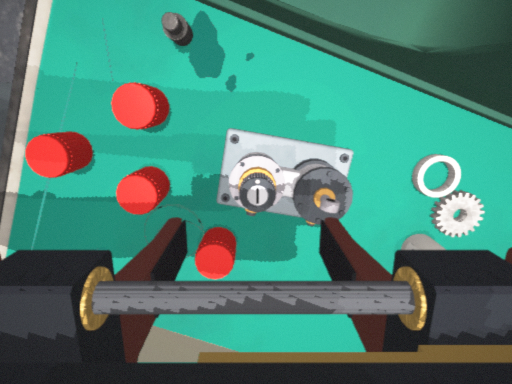

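View pics/w2c.png

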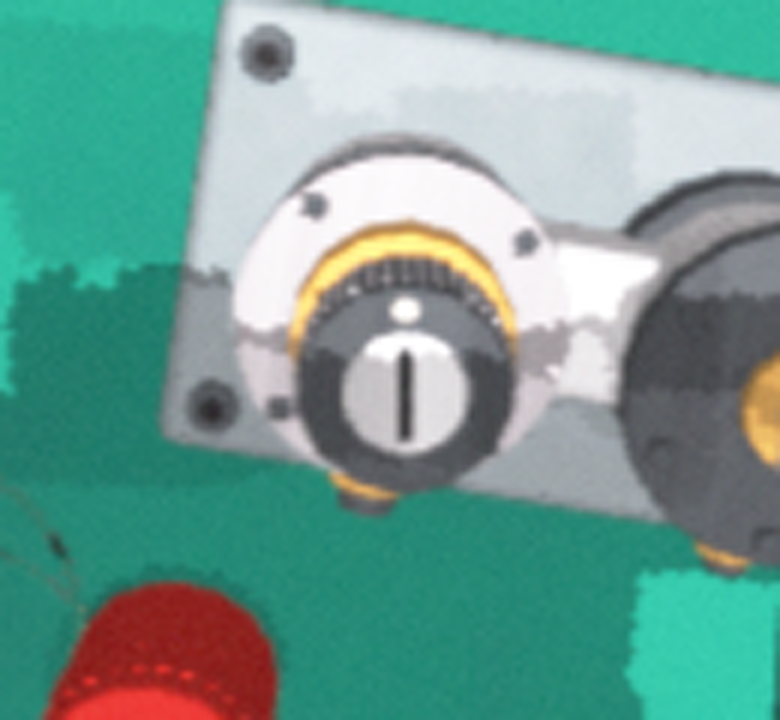

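The crop shows the knob's top at px (257.5,195.3). Its slot and white dot will let me check the angle by eye later.

Run:
```python
from h import *
f=r.grab_frame("wrist");g=f
m=cv2.cvtColor(f["frame"],cv2.COLOR_RGB2GRAY);save(f,"w3c.png",(190,130,320,250),6)
st()
p=onz(f,257.5,195.3,110.5);print(p,tool([p[0],p[1],250]),tool([p[0],p[1],110]))
# cap A top
for s,c in red(f)[0]: print(s,c.round(1))
```

```text
t 2.35 p [607.6 232.5 247.4] yaw x-axis 110.27 F [ 0.1 -0.7 -0.2] M [-0.057  0.031 -0.005] gap 67.5 q [-0.745  0.457  0.396  1.638 -0.195  1.087  0.059]
[613.7293783  225.77830208 110.5       ] [-0.8374171   0.34038467 -0.2621997 ] [-0.85146163  0.35829691 13.7377818 ]
[ 112   83   57   46 2055] [139.5 105.7]
[  26  132   67   46 2331] [ 58.1 153.6]
[ 117  167   53   47 1816] [142.6 190.1]
[ 196  228   40   51 1618] [216.1 253.5]
```

View pics/w3c.png

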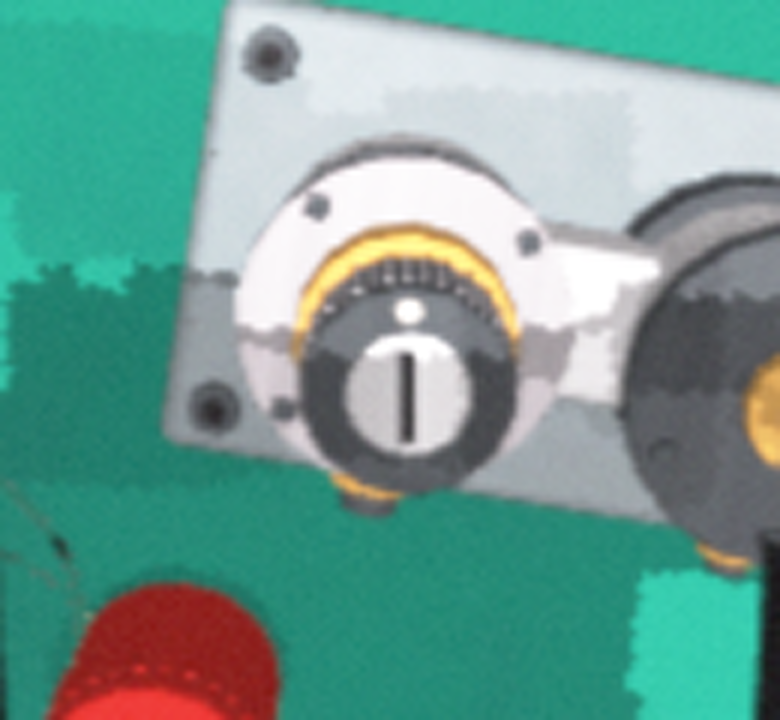

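Call:
send_rows(series=[[0.33,-0.4,0.15,3,0],[0.33,-0.8,0.35,6,0],[0.33,-0.8,0.35,8,0],[0.33,-0.8,0.35,8,0],[0.33,-0.8,0.35,8,0]])

```text
time_s: 2.85
eef_pos: [614.6, 225.7, 168.4]
eef_rot: [0.572, 0.82, 0.0, -0.0]
contact_force: [0.9, 0.8, 0.9]
finger_gap: 58.6
```

Run:
```python
from h import *
f=r.grab_frame("wrist");save(f,"w4.png")
save(f,"w4c.png",(170,150,340,270),4);st()
print(proj(f,[614,225.5,110.5]))
```

```text
t 2.9 p [615.4 225.8 169.2] yaw x-axis 110.21 F [-0.2  0.   0.9] M [ 0.01   0.023 -0.006] gap 58.8 q [-0.71   0.543  0.37   1.697 -0.234  0.943  0.103]
(np.float64(253.01083472181898), np.float64(215.67553749128226))
```

View pics/w4c.png

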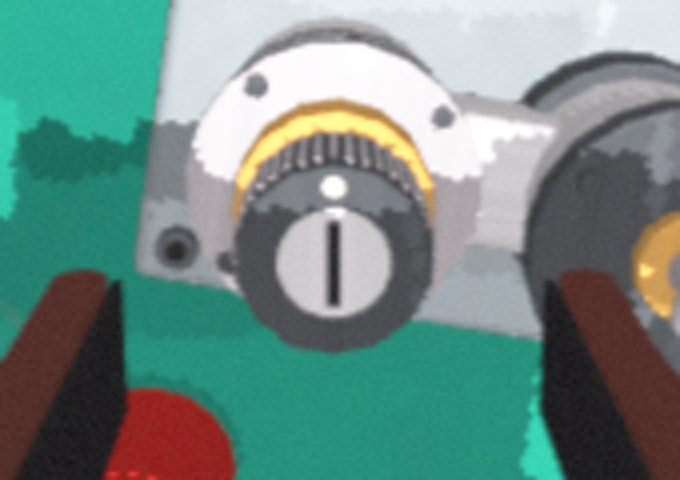

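The knob's centre is at px (253.3,215.8), midway between the fingertips and matching (614,225.5). Next I'll go down to grip height, with tips at 85 mm, above the spigot's top at 82.

Call:
send_rows(series=[[0.33,0,-0.1,2.5,0],[0.33,0,-0.1,4.5,0],[0.33,0,-0.1,5.9,0],[0.33,0,-0.1,5.9,0],[0.33,0,-0.1,5.9,0]], grip_force=30)

```text
time_s: 3.4
eef_pos: [615.0, 224.9, 109.7]
eef_rot: [0.572, 0.82, 0.001, 0.0]
contact_force: [-0.2, -0.8, 1.3]
finger_gap: 59.0
```

Run:
```python
from h import *
st();print(tool([614,225.5,110]))
```

```text
t 3.4 p [615.  224.9 109.7] yaw x-axis 110.17 F [-0.2 -0.8  1.3] M [-0.054  0.077 -0.023] gap 59.0 q [-0.689  0.613  0.344  1.736 -0.264  0.837  0.127]
[ 0.09229472 -0.07208006 -0.03330994]
```

Call:
send_rows(series=[[0.6,0.05,-0.05,0,0],[0.8,0.05,-0.05,0,0],[1,0.05,-0.05,0,0],[1,0.05,-0.05,0,0],[1,0.05,-0.05,0,0],[1,0.05,-0.05,0,0],[1,0.05,-0.05,0,0]])

```text
time_s: 4.1
eef_pos: [614.7, 225.3, 109.3]
eef_rot: [0.572, 0.82, 0.001, 0.0]
contact_force: [3.4, 0.3, 0.3]
finger_gap: 33.4
```

Run:
```python
from h import *
st();print(tool([614,225.5,110]))
```

```text
t 4.1 p [614.7 225.3 109.3] yaw x-axis 110.17 F [3.4 0.3 0.3] M [ 0.153 -0.617 -0.043] gap 33.4 q [-0.69   0.613  0.344  1.737 -0.265  0.835  0.126]
[ 0.03725939 -0.0554646  -0.07237097]
```

Gripped at a 33.4 mm gap. I'll turn clockwise to 5° past each notch and read the torque before leaving it.

Call:
send_rows(series=[[1,0,0,0,0.03],[1,0,0,0,0.06],[1,0,0,0,0.087],[1,0,0,0,0.087],[1,0,0,0,0.087]])

```text
time_s: 4.6
eef_pos: [614.6, 225.4, 109.2]
eef_rot: [0.608, 0.794, 0.001, 0.001]
contact_force: [3.6, 2.9, 1.4]
finger_gap: 33.5
```

Run:
```python
from h import *
st()
```

```text
t 4.6 p [614.6 225.4 109.2] yaw x-axis 105.16 F [3.6 2.9 1.4] M [ 0.447 -0.576  0.118] gap 33.5 q [-0.706  0.617  0.366  1.738 -0.283  0.837  0.054]
```

Call:
send_rows(series=[[1,0,0,0,0.07],[1,0,0,0,0.14],[1,0,0,0,0.21],[1,0,0,0,0.28],[1,0,0,0,0.349],[1,0,0,0,0.349],[1,0,0,0,0.349]])

```text
time_s: 5.3
eef_pos: [614.2, 225.4, 109.1]
eef_rot: [0.736, 0.677, 0.001, 0.0]
contact_force: [5.9, 2.1, 1.9]
finger_gap: 33.5
```

Run:
```python
from h import *
st()
```

```text
t 5.3 p [614.2 225.4 109.1] yaw x-axis 85.2 F [5.9 2.1 1.9] M [ 0.403 -1.063  0.204] gap 33.5 q [-0.768  0.633  0.457  1.743 -0.355  0.847 -0.234]
```

Call:
send_rows(series=[[1,0,0.03,0,0.06],[1,0,0.05,0,0.12],[1,0,0.05,0,0.18],[1,0,0.05,0,0.24],[1,0,0.05,0,0.29],[1,0,0.05,0,0.33],[1,0,0.05,0,0.349],[1,0,0.05,0,0.349],[1,0,0.05,0,0.349]])

```text
time_s: 6.2
eef_pos: [614.2, 225.6, 109.0]
eef_rot: [0.842, 0.539, 0.0, -0.0]
contact_force: [2.2, 2.7, 5.5]
finger_gap: 33.4
```

Run:
```python
from h import *
st()
```

```text
t 6.2 p [614.2 225.6 109. ] yaw x-axis 65.26 F [2.2 2.7 5.5] M [ 0.653 -0.376  0.365] gap 33.4 q [-0.827  0.654  0.546  1.746 -0.43   0.863 -0.519]
```

Torque is 0.365, above any notch peak, so this may be the seat. I'll go 1.5° further: on the seat the torque rises, in a notch it falls.

Call:
send_rows(series=[[1,0,0,-0.03,0.015],[1,0,0,-0.03,0.025],[1,0,0,-0.03,0.025],[1,0,0,-0.03,0.025]])

```text
time_s: 6.6
eef_pos: [613.9, 225.3, 108.9]
eef_rot: [0.849, 0.528, -0.0, -0.0]
contact_force: [1.4, 4.6, 4.4]
finger_gap: 33.3
```

Run:
```python
from h import *
st()
for i in range(3): r.grab_frame("wrist"); s=r.sense(); print(s["ft_torque"].round(3),s["contact_force"].round(1))
```

```text
t 6.6 p [613.9 225.3 108.9] yaw x-axis 63.76 F [1.4 4.6 4.4] M [ 0.833 -0.064  0.033] gap 33.3 q [-0.831  0.656  0.553  1.747 -0.435  0.864 -0.541]
[ 0.844 -0.058  0.038] [0.4 3.5 5. ]
[ 0.865 -0.125  0.05 ] [0.3 3.9 4.7]
[ 0.806 -0.066  0.013] [0.5 3.7 4.7]
```

Run:
```python
from h import *
f=r.grab_frame("wrist");save(f,"w5c.png",(170,170,340,290),4);st()
```

```text
t 6.8 p [613.9 225.3 108.9] yaw x-axis 63.77 F [-0.2  4.2  4.9] M [ 0.842 -0.095 -0.001] gap 33.4 q [-0.831  0.656  0.553  1.747 -0.435  0.864 -0.54 ]
```

View pics/w5c.png

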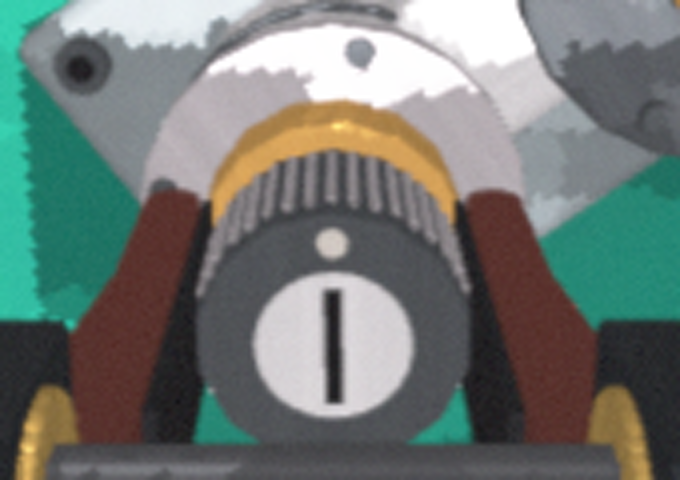

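The slot still points straight in the gripper frame, so nothing slipped. The torque fell, so this wasn't the seat. I'll creep on with checks.

Call:
send_rows(series=[[1,0,0,0,0.025],[1,0,0,0,0.05],[1,0,0,0,0.05],[1,0,0,0,0.05]])

```text
time_s: 7.2
eef_pos: [613.9, 225.4, 108.9]
eef_rot: [0.862, 0.506, -0.0, -0.0]
contact_force: [-0.9, 5.6, 6.4]
finger_gap: 33.6
```

Run:
```python
from h import *
st()
for i in range(2): r.grab_frame("wrist"); s=r.sense(); print(s["ft_torque"].round(3),s["contact_force"].round(1))
```

```text
t 7.2 p [613.9 225.4 108.9] yaw x-axis 60.85 F [-0.9  5.6  6.4] M [1.186 0.437 0.028] gap 33.6 q [-0.839  0.659  0.566  1.747 -0.446  0.867 -0.582]
[ 0.889 -0.122  0.034] [0.8 4.3 2.9]
[ 0.888 -0.201  0.107] [0.6 4.3 3.7]
```

Call:
send_rows(series=[[1,0.02,-0.01,-0.05,0.05],[1,0.04,-0.02,-0.05,0.1],[1,0.04,-0.02,-0.05,0.15],[1,0.04,-0.02,-0.05,0.19],[1,0.04,-0.02,-0.05,0.23],[1,0.04,-0.02,-0.05,0.26],[1,0.04,-0.02,-0.05,0.273],[1,0.04,-0.02,-0.05,0.273],[1,0.04,-0.02,-0.05,0.273]])

```text
time_s: 8.2
eef_pos: [614.0, 225.7, 108.9]
eef_rot: [0.923, 0.385, -0.0, -0.0]
contact_force: [2.7, 4.5, 1.1]
finger_gap: 32.9
```

Run:
```python
from h import *
st()
for i in range(3): r.grab_frame("wrist"); s=r.sense(); print(s["ft_torque"].round(3),s["contact_force"].round(1))
```

```text
t 8.2 p [614.  225.7 108.9] yaw x-axis 45.28 F [2.7 4.5 1.1] M [ 1.06  -0.299  0.331] gap 32.9 q [-0.885  0.68   0.636  1.75  -0.505  0.882 -0.806]
[ 1.091 -0.264  0.37 ] [2.  4.6 0.9]
[ 1.126 -0.276  0.392] [2.6 4.8 0.5]
[ 1.099 -0.262  0.4  ] [1.8 4.8 1.2]
```

Call:
send_rows(series=[[1,0,0,0,0.01],[1,0,0,0,0.025],[1,0,0,0,0.025],[1,0,0,0,0.025]])

```text
time_s: 8.75
eef_pos: [613.6, 225.6, 108.8]
eef_rot: [0.928, 0.373, -0.001, -0.0]
contact_force: [0.2, 5.4, 4.8]
finger_gap: 33.5
```

Run:
```python
from h import *
st()
for i in range(3): r.grab_frame("wrist"); s=r.sense(); print(s["ft_torque"].round(3),s["contact_force"].round(1))
f=r.grab_frame("wrist");save(f,"w6c.png",(170,170,340,290),4)
```

```text
t 8.75 p [613.6 225.6 108.8] yaw x-axis 43.82 F [0.2 5.4 4.8] M [1.333 0.13  0.141] gap 33.5 q [-0.889  0.682  0.642  1.751 -0.511  0.884 -0.827]
[1.296 0.201 0.043] [-0.7  5.6 -0.4]
[1.086 0.093 0.082] [ 0.7  4.1 -3.5]
[ 1.087 -0.112  0.089] [ 1.1  5.4 -2.6]
```

View pics/w6c.png

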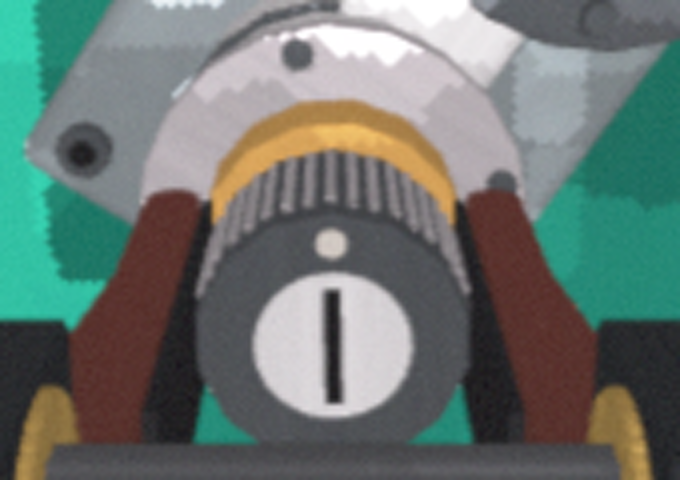

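The torque dropped again to about 0.08 with no slip, so that was another notch (three clicks passed). On to the next one.

Call:
send_rows(series=[[1,0.03,-0.03,0,0.05],[1,0.06,-0.06,0,0.1],[1,0.06,-0.06,0,0.15],[1,0.06,-0.06,0,0.2],[1,0.06,-0.06,0,0.25],[1,0.06,-0.06,0,0.285],[1,0.06,-0.06,0,0.3],[1,0.06,-0.06,0,0.3],[1,0.06,-0.06,0,0.3]])

```text
time_s: 9.85
eef_pos: [613.7, 226.1, 108.8]
eef_rot: [0.973, 0.231, -0.001, 0.0]
contact_force: [0.2, 3.8, -6.5]
finger_gap: 33.3
```

Run:
```python
from h import *
st()
for i in range(3): r.grab_frame("wrist"); s=r.sense(); print(s["ft_torque"].round(3),s["contact_force"].round(1))
```

```text
t 9.85 p [613.7 226.1 108.8] yaw x-axis 26.67 F [ 0.2  3.8 -6.5] M [0.956 0.058 0.268] gap 33.3 q [-0.936  0.708  0.718  1.753 -0.576  0.904 -1.073]
[1.001 0.029 0.298] [ 1.   3.1 -6.9]
[0.943 0.076 0.267] [ 1.5  3.8 -6.3]
[0.902 0.049 0.295] [ 0.5  4.3 -7.2]
```

Call:
send_rows(series=[[1,0,0,0,0.013],[1,0,0,0,0.026],[1,0,0,0,0.026],[1,0,0,0,0.026]])

```text
time_s: 10.4
eef_pos: [613.9, 226.1, 108.9]
eef_rot: [0.976, 0.218, -0.001, 0.0]
contact_force: [1.5, 4.7, -12.4]
finger_gap: 33.4
```

Run:
```python
from h import *
st()
for i in range(3): r.grab_frame("wrist"); s=r.sense(); print(s["ft_torque"].round(3),s["contact_force"].round(1))
```

```text
t 10.4 p [613.9 226.1 108.9] yaw x-axis 25.15 F [  1.5   4.7 -12.4] M [ 1.037 -0.034  0.382] gap 33.4 q [-0.94   0.711  0.725  1.753 -0.582  0.906 -1.094]
[ 0.978 -0.164  0.398] [  1.1   2.9 -13.9]
[ 1.012 -0.189  0.498] [  2.    3.6 -13.4]
[ 0.977 -0.168  0.406] [  0.8   4.4 -15.1]
```

Call:
send_rows(series=[[1,0,0,0.02,0.01],[1,0,0,0.02,0.022],[1,0,0,0.02,0.022],[1,0,0,0.02,0.022]])

```text
time_s: 10.95
eef_pos: [613.8, 226.2, 108.9]
eef_rot: [0.978, 0.207, -0.001, -0.0]
contact_force: [-0.1, 3.9, -14.3]
finger_gap: 33.4
```

Run:
```python
from h import *
st()
for i in range(3): r.grab_frame("wrist"); s=r.sense(); print(s["ft_torque"].round(3),s["contact_force"].round(1))
```

```text
t 10.95 p [613.8 226.2 108.9] yaw x-axis 23.88 F [ -0.1   3.9 -14.3] M [0.974 0.232 0.303] gap 33.4 q [-0.943  0.713  0.73   1.753 -0.587  0.908 -1.112]
[0.968 0.299 0.365] [ -1.3   3.9 -14.3]
[0.964 0.217 0.299] [ -1.6   4.1 -15.6]
[0.983 0.351 0.377] [ -1.    3.9 -16.1]
```

Run:
```python
from h import *
f=r.grab_frame("wrist");save(f,"w7c.png",(170,170,340,290),4)
```

```text
(no output)
```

View pics/w7c.png

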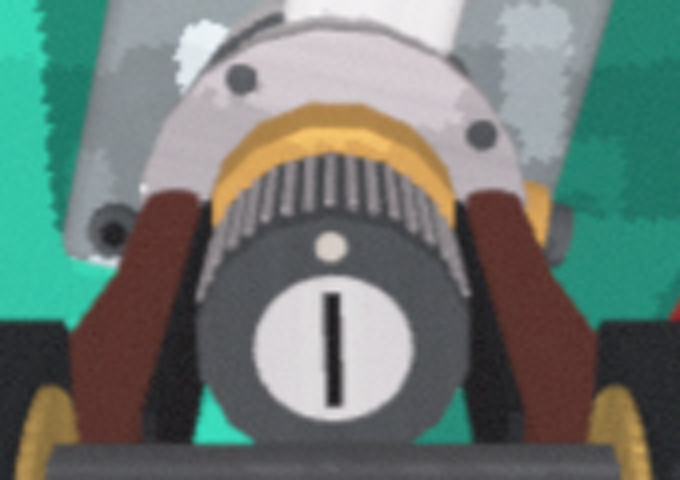

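Call:
send_rows(series=[[1,0,0,0,0.01],[1,0,0,0,0.02],[1,0,0,0,0.02]])

```text
time_s: 11.45
eef_pos: [613.6, 226.1, 108.9]
eef_rot: [0.98, 0.197, -0.001, -0.0]
contact_force: [-3.2, 3.8, -17.1]
finger_gap: 33.3
```

Run:
```python
from h import *
st()
for i in range(4): r.grab_frame("wrist"); s=r.sense(); print(s["ft_torque"].round(3),s["contact_force"].round(1))
```

```text
t 11.45 p [613.6 226.1 108.9] yaw x-axis 22.69 F [ -3.2   3.8 -17.1] M [0.895 0.587 0.118] gap 33.3 q [-0.946  0.714  0.736  1.754 -0.591  0.91  -1.129]
[0.904 0.688 0.156] [ -2.3   4.3 -17.5]
[1.089 0.878 0.126] [ -3.8   5.2 -11.6]
[0.957 0.999 0.054] [ -4.3   4.2 -18.1]
[0.919 0.774 0.09 ] [ -2.6   3.5 -20.1]
```

The torque fell to 0.1 at 7.5°, so this was notch 4. The start was therefore 5 clicks out, and the seat should be at the next notch (yaw about 10.2°). I'll ease to 2.5° past it.

Call:
send_rows(series=[[1,-0.01,-0.03,0.03,0.05],[1,-0.02,-0.06,0.05,0.1],[1,-0.02,-0.06,0.05,0.15],[1,-0.02,-0.06,0.05,0.19],[1,-0.02,-0.06,0.05,0.22],[1,-0.02,-0.06,0.05,0.245],[1,-0.02,-0.06,0.05,0.262],[1,-0.02,-0.06,0.05,0.262],[1,-0.02,-0.06,0.05,0.262]])

```text
time_s: 12.55
eef_pos: [613.7, 226.5, 108.7]
eef_rot: [0.998, 0.068, -0.0, 0.0]
contact_force: [-3.3, 3.2, -13.7]
finger_gap: 33.3
```

Run:
```python
from h import *
st()
for i in range(4): r.grab_frame("wrist"); s=r.sense(); print(s["ft_torque"].round(3),s["contact_force"].round(1))
```

```text
t 12.55 p [613.7 226.5 108.7] yaw x-axis 7.75 F [ -3.3   3.2 -13.7] M [0.715 0.993 0.24 ] gap 33.3 q [-0.984  0.741  0.8    1.756 -0.649  0.93  -1.344]
[0.659 1.019 0.24 ] [ -4.2   3.2 -14.2]
[0.755 1.085 0.263] [ -4.    2.4 -13.6]
[0.635 1.024 0.299] [ -5.    2.9 -13.2]
[0.655 1.079 0.239] [ -3.8   1.6 -13.6]
```

Call:
send_rows(series=[[1,0,0,0.0,0.012],[1,0,0,0.0,0.025],[1,0,0,0.0,0.035],[1,0,0,0,0.035]])

```text
time_s: 13.15
eef_pos: [613.9, 226.7, 108.7]
eef_rot: [0.999, 0.05, -0.0, 0.0]
contact_force: [-3.6, 3.9, -13.3]
finger_gap: 33.7
```

Run:
```python
from h import *
st()
for i in range(4): r.grab_frame("wrist"); s=r.sense(); print(s["ft_torque"].round(3),s["contact_force"].round(1))
```

```text
t 13.15 p [613.9 226.7 108.7] yaw x-axis 5.73 F [ -3.6   3.9 -13.3] M [0.695 0.949 0.585] gap 33.7 q [-0.989  0.745  0.809  1.756 -0.656  0.933 -1.373]
[0.695 0.977 0.567] [ -3.1   3.2 -13.9]
[0.672 0.896 0.553] [ -2.9   3.2 -14. ]
[0.679 0.929 0.576] [ -3.    3.2 -13.9]
[0.658 0.929 0.571] [ -2.3   3.5 -14.7]
```

0.57 N·m at 4.4° past the notch, which is well above any notch peak: the needle is home and the torque is below 0.8. Now I'll back off 6 × 20° from the seat notch (yaw 10.2°) to yaw 130.2°.

Call:
send_rows(series=[[1,0,0,0,-0.07],[1,0,0,0,-0.14],[1,0,0,0,-0.21],[1,0,0,0,-0.28],[1,0,0,0,-0.35],[1,0,0,0,-0.42],[1,0,0,0,-0.49],[1,0,0,0,-0.56],[1,0,0,0,-0.63],[1,0,0,0,-0.7],[1,0,0,0,-0.776],[1,0,0,0,-0.776]])

```text
time_s: 14.55
eef_pos: [613.9, 225.6, 109.0]
eef_rot: [0.906, 0.424, -0.0, -0.0]
contact_force: [-6.0, 2.7, -10.7]
finger_gap: 33.2
```

Run:
```python
from h import *
st()
```

```text
t 14.55 p [613.9 225.6 109. ] yaw x-axis 50.13 F [ -6.    2.7 -10.7] M [ 0.56   1.445 -0.091] gap 33.2 q [-0.871  0.673  0.615  1.75  -0.487  0.877 -0.736]
```

Call:
send_rows(series=[[1,0,-0.03,0,-0.07],[1,-0.01,-0.05,0,-0.14],[1,-0.01,-0.05,0,-0.21],[1,-0.01,-0.05,0,-0.28],[1,-0.01,-0.05,0,-0.35],[1,-0.01,-0.05,0,-0.42],[1,-0.01,-0.05,0,-0.49],[1,-0.01,-0.05,0,-0.56],[1,-0.01,-0.05,0,-0.63],[1,-0.01,-0.05,0,-0.699],[1,-0.01,-0.05,0,-0.699]])

```text
time_s: 15.65
eef_pos: [614.5, 225.3, 109.3]
eef_rot: [0.707, 0.708, 0.001, 0.001]
contact_force: [-2.5, 1.2, -10.7]
finger_gap: 33.7
```

Run:
```python
from h import *
st()
```

```text
t 15.65 p [614.5 225.3 109.3] yaw x-axis 90.07 F [ -2.5   1.2 -10.7] M [0.187 0.816 0.02 ] gap 33.7 q [-0.753  0.629  0.435  1.741 -0.337  0.845 -0.164]
```

Call:
send_rows(series=[[1,0,0,0,-0.04],[1,0,0,0,-0.075],[1,0,0,0,-0.075]])

```text
time_s: 15.95
eef_pos: [614.5, 225.5, 109.3]
eef_rot: [0.679, 0.734, 0.0, 0.001]
contact_force: [0.3, -0.9, -13.7]
finger_gap: 33.4
```

Run:
```python
from h import *
st()
```

```text
t 15.95 p [614.5 225.5 109.3] yaw x-axis 94.4 F [  0.3  -0.9 -13.7] M [-0.243  0.452 -0.063] gap 33.4 q [-0.741  0.625  0.416  1.74  -0.32   0.843 -0.103]
```

Call:
send_rows(series=[[1,0,0,0,-0.07],[1,0,0,0,-0.14],[1,0,0,0,-0.21],[1,0,0,0,-0.28],[1,0,0,0,-0.35],[1,0,0,0,-0.42],[1,0,0,0,-0.49],[1,0,0,0,-0.56],[1,0,0,0,-0.6],[1,0,0,0,-0.624],[1,0,0,0,-0.624]])

```text
time_s: 17.05
eef_pos: [615.1, 225.8, 109.6]
eef_rot: [0.421, 0.907, 0.0, 0.001]
contact_force: [1.3, -1.9, -6.1]
finger_gap: 33.6
```

Run:
```python
from h import *
st()
for i in range(2): r.grab_frame("wrist"); s=r.sense(); print(s["ft_torque"].round(3),s["contact_force"].round(1))
f=r.grab_frame("wrist");save(f,"w8c.png",(170,170,340,290),4)
```

```text
t 17.05 p [615.1 225.8 109.6] yaw x-axis 130.16 F [ 1.3 -1.9 -6.1] M [-0.553 -0.02  -0.006] gap 33.6 q [-0.629  0.602  0.255  1.731 -0.192  0.83   0.413]
[-0.607 -0.139 -0.062] [ 1.5 -1.9 -5.9]
[-0.679 -0.258 -0.017] [ 1.9 -1.8 -4.9]
```

View pics/w8c.png

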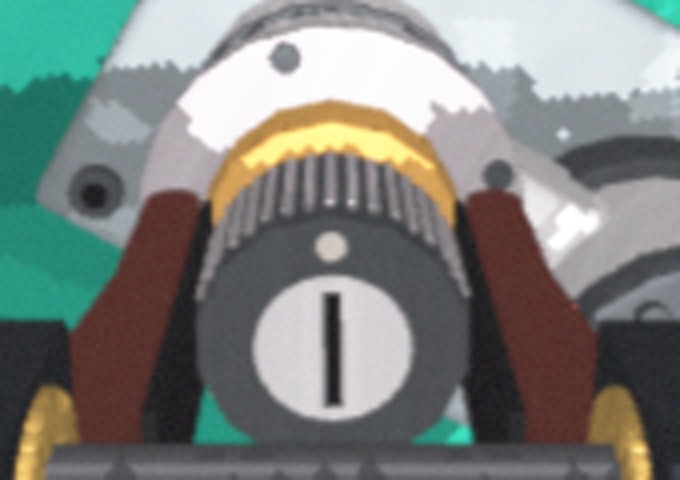

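Released position: torque is about 0 at 130.16° and there's no slip. I'll open and lift.

Call:
send_rows(series=[[0.4,0,0,0,0],[0.35,0,0,0,0],[0.35,0,0,0,0],[0.35,0,0,-2,0],[0.35,0,0,-5.5,0],[0.35,0,0,-6,0],[0.35,0,0,-6,0]])

```text
time_s: 17.9
eef_pos: [614.3, 227.6, 170.4]
eef_rot: [0.42, 0.907, 0.001, 0.001]
contact_force: [0.0, -0.7, 0.0]
finger_gap: 56.9
```

Run:
```python
from h import *
f=r.grab_frame("wrist");save(f,"w9c.png",(170,150,340,270),4);st()
print(proj(f,[614,225.5,111.4]))
```

```text
t 17.95 p [613.4 227.3 169. ] yaw x-axis 130.3 F [-0.1 -0.2  0.5] M [-0.045  0.029 -0.041] gap 57.2 q [-0.646  0.531  0.274  1.695 -0.171  0.938  0.397]
(np.float64(251.4000195892917), np.float64(217.37034410569623))
```

View pics/w9c.png

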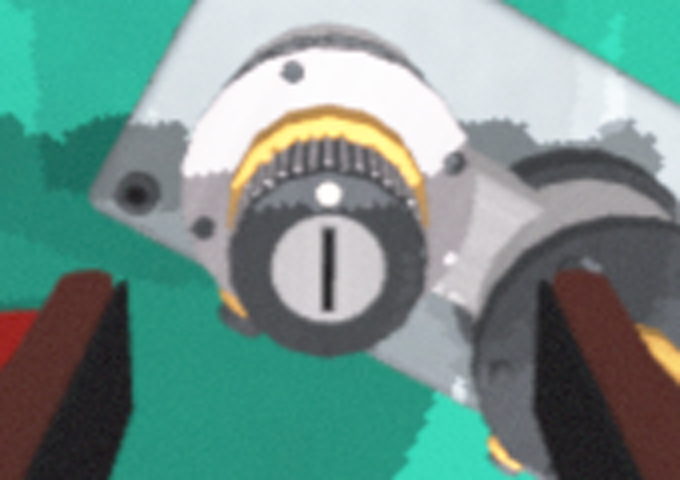

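The slot is still aligned with the gripper after release, so the setting holds. The knob's centre at px (252,217.5) confirms the axis at about (614.2,225.6). Next I'll move over the leftmost cap.

Call:
send_rows(series=[[0.2,3,-2.3,0,0.1],[0.1,6,-4.7,0,0.2],[0.1,9,-7,0,0.3],[0.1,11.7,-9.3,0,0.35],[0.1,11.7,-9.3,0,0.35],[0.1,11.7,-9.3,0,0.35],[0.1,11.7,-9.3,0,0.35]])

```text
time_s: 18.65
eef_pos: [467.8, 255.7, 168.5]
eef_rot: [0.572, 0.82, -0.0, 0.0]
contact_force: [0.2, -0.0, 1.1]
finger_gap: 79.2
```

Run:
```python
from h import *
f=r.grab_frame("wrist");save(f,"w10.png");st()
print(proj(f,[467,256,54]),proj(f,[467,256,0]))
```

```text
t 18.7 p [468.  255.6 168.5] yaw x-axis 110.17 F [-0.8  0.5  0.6] M [-0.088  0.005 -0.016] gap 78.8 q [-0.905  0.352  0.355  1.99  -0.163  0.826 -0.108]
(np.float64(253.02264474332236), np.float64(192.17005122319594)) (np.float64(253.00984110466575), np.float64(177.92789209152747))
```

View pics/w10.png

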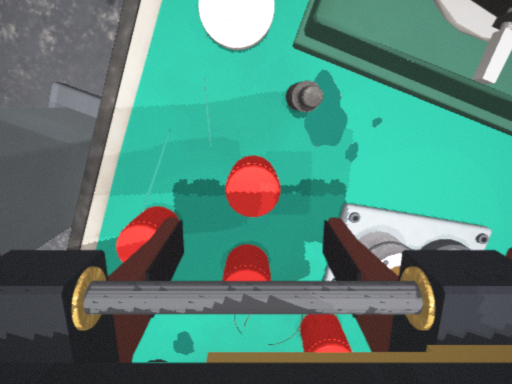

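Run:
```python
from h import *
f=r.grab_frame("wrist")
a=f["frame"].astype(int)[140:230,210:300]
m=((a[...,0]>215)&(a[...,1]<100)).astype(np.uint8)
c,_=cv2.findContours(m,cv2.RETR_EXTERNAL,cv2.CHAIN_APPROX_NONE);c=max(c,key=cv2.contourArea)
(x,y),rr=cv2.minEnclosingCircle(c);print(x+210,y+140,rr,cv2.boundingRect(c))
p=onz(f,x+210,y+140,54);print(p);st()
print(tool([p[0],p[1],41]))
```

```text
252.16062545776367 187.86408615112305 26.993200302124023 (16, 25, 54, 49)
[465.28192096 259.12820824  54.        ]
t 18.75 p [468.1 255.5 168.6] yaw x-axis 110.16 F [0.3 0.2 0.7] M [-0.024  0.024 -0.046] gap 79.3 q [-0.905  0.352  0.355  1.99  -0.163  0.826 -0.108]
[ 0.44253686 -0.1400584  12.75478009]
```

Call:
send_rows(series=[[0.05,0.35,-0.14,3,0],[0.05,0.35,-0.14,7,0],[0.05,0.35,-0.14,10,0],[0.05,0.35,-0.14,12,0],[0.05,0.35,-0.14,12.7,0],[0.05,0.35,-0.14,12.7,0],[0.4,0.35,-0.14,12.7,0]], grip_force=20)

```text
time_s: 19.45
eef_pos: [465.3, 258.9, 42.5]
eef_rot: [0.572, 0.82, 0.001, 0.0]
contact_force: [-0.3, -0.3, 0.5]
finger_gap: 78.6
```

Run:
```python
from h import *
f=r.grab_frame("wrist");save(f,"w11.png",(130,130,380,300),3);st()
```

```text
t 19.5 p [465.4 259.2  42.8] yaw x-axis 110.2 F [ 0.3 -0.7 -0.2] M [-0.02  -0.028  0.005] gap 74.7 q [-0.839  0.552  0.271  2.058 -0.267  0.562 -0.027]
```

View pics/w11.png

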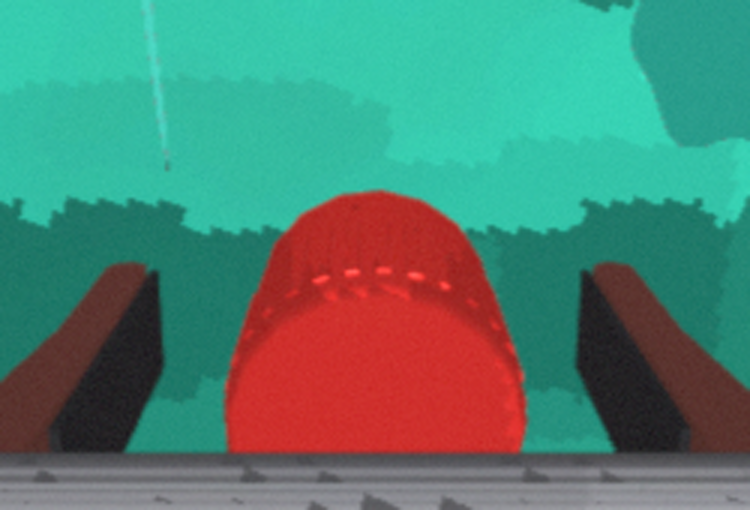

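Call:
send_rows(series=[[0.5,0,0.08,0,0],[0.7,0,0.08,0,0],[1,0,0.08,0,0],[1,0,0.08,0,0],[1,0,0.08,0,0],[1,0,0.08,0,0],[1,0,0.08,0,0]])

```text
time_s: 20.2
eef_pos: [465.3, 259.3, 42.2]
eef_rot: [0.572, 0.82, 0.0, 0.0]
contact_force: [-0.1, -1.2, 5.2]
finger_gap: 46.9
```

Run:
```python
from h import *
f=r.grab_frame("wrist");save(f,"w12.png",(130,130,380,300),3);st()
s=r.sense();Rt=R.from_quat(s["eef_rot"]).as_matrix();e=s["eef_pos"]
for off in(-5,0,5):
    c=np.array([e[0],e[1],54.])+Rt[:,0]*off
    print(off,[np.round((np.array(proj(f,c+Rt@np.array(d)))-[130,130])*3) for d in([0,0,0],[23.5,0,0],[0,23.5,0],[0,-23.5,0])])
```

```text
t 20.25 p [465.3 259.3  42.2] yaw x-axis 110.22 F [-1.1 -0.8  5.1] M [-0.114  0.235 -0.025] gap 47.1 q [-0.839  0.554  0.271  2.057 -0.267  0.563 -0.027]
-5 [array([373., 445.]), array([373., 300.]), array([528., 444.]), array([218., 445.])]
0 [array([373., 415.]), array([373., 267.]), array([530., 415.]), array([217., 415.])]
5 [array([373., 385.]), array([373., 234.]), array([531., 384.]), array([215., 385.])]
```

View pics/w12.png

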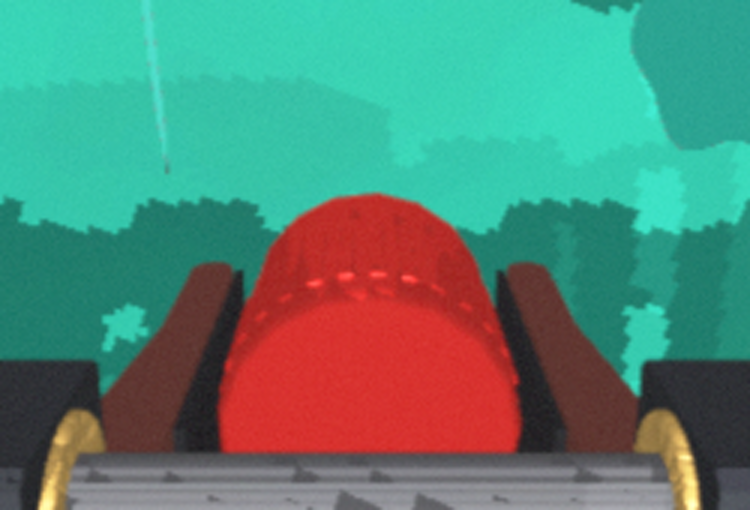

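Run:
```python
from h import *
f=r.grab_frame("wrist")
s=r.sense();Rt=R.from_quat(s["eef_rot"]).as_matrix();e=s["eef_pos"]
for z,rad in((54,22.6),(0,23.5)):
  for off in(-4,-2,0):
    c=np.array([e[0],e[1],z])+Rt[:,0]*off
    print(z,off,min(((np.array(proj(f,c+rad*(np.cos(t)*Rt[:,0]+np.sin(t)*Rt[:,1])))-130)*3)[1] for t in np.linspace(0,6.28,60)))
im=f["frame"].astype(int)[:,253];print([(i,tuple(im[i])) for i in range(188,240,1) ])
```

```text
54 -4 299.13176223804976
54 -2 286.2103026286168
54 0 273.1886249443577
0 -4 191.85438416338664
0 -2 182.2457752831666
0 0 172.58352950327296
[(188, (np.int64(53), np.int64(199), np.int64(171))), (189, (np.int64(54), np.int64(200), np.int64(174))), (190, (np.int64(60), np.int64(203), np.int64(177))), (191, (np.int64(57), np.int64(201), np.int64(173))), (192, (np.int64(54), np.int64(200), np.int64(173))), (193, (np.int64(61), np.int64(194), np.int64(167))), (194, (np.int64(115), np.int64(134), np.int64(119))), (195, (np.int64(176), np.int64(69), np.int64(61))), (196, (np.int64(192), np.int64(47), np.int64(43))), (197, (np.int64(192), np.int64(46), np.int64(39))), (198, (np.int64(193), np.int64(46), np.int64(40))), (199, (np.int64(192), np.int64(43), np.int64(41))), (200, (np.int64(193), np.int64(46), np.int64(40))), (201, (np.int64(193), np.int64(47), np.int64(41))), (202, (np.int64(192), np.int64(44), np.int64(40))), (203, (np.int64(191), np.int64(49), np.int64(42))), (204, (np.int64(188), np.int64(45), np.int64(38))), (205, (np.int64(191), np.int64(41), np.int64(39))), (206, (np.int
[... 1054 characters left out ...]
t64(42), np.int64(40))), (227, (np.int64(188), np.int64(43), np.int64(44))), (228, (np.int64(191), np.int64(43), np.int64(40))), (229, (np.int64(198), np.int64(46), np.int64(40))), (230, (np.int64(214), np.int64(52), np.int64(47))), (231, (np.int64(217), np.int64(53), np.int64(47))), (232, (np.int64(216), np.int64(50), np.int64(44))), (233, (np.int64(217), np.int64(54), np.int64(49))), (234, (np.int64(218), np.int64(52), np.int64(48))), (235, (np.int64(217), np.int64(52), np.int64(47))), (236, (np.int64(216), np.int64(50), np.int64(44))), (237, (np.int64(216), np.int64(51), np.int64(48))), (238, (np.int64(218), np.int64(51), np.int64(50))), (239, (np.int64(216), np.int64(49), np.int64(48)))]
```

The cap sits about 4 mm toward tool −x from the pad centre (rim edge at row 194, top edge at row 229). I'll regrip it centred.

Call:
send_rows(series=[[0.35,0,0,0,0],[0.35,0,0,0,0],[0.35,-0.2,0,0,0],[0.35,-0.4,0,0,0],[0.35,-0.4,0,0,0],[0.7,-0.4,0,0,0],[1,-0.4,0,0,0],[1,-0.4,0,0,0],[1,-0.4,0,0,0],[1,-0.4,0,0,0]], grip_force=20)

```text
time_s: 21.3
eef_pos: [466.4, 255.4, 41.7]
eef_rot: [0.572, 0.82, -0.0, -0.0]
contact_force: [-0.1, -0.3, -1.2]
finger_gap: 47.0
```

```bash
cat >> h.py <<'E'
def capoff(f,zb):
    s=r.sense();Rt=R.from_quat(s["eef_rot"]).as_matrix();e=s["eef_pos"]
    g=f["frame"][:,253].astype(int);rd=(g[:,0]>g[:,1]*1.5+30)
    i0=int(np.argmax(rd));j0=i0+int(np.argmax(g[i0:,0]>208))
    print("edge rows",i0,[i for i in range(i0,i0+50) if g[i,0]>205])
    for z,rad in((zb+54,22.6),(zb,23.5)):
      print(z,[(off,round(min(proj(f,np.array([e[0],e[1],z])+Rt[:,0]*off+rad*(np.cos(t)*Rt[:,0]+np.sin(t)*Rt[:,1]))[1] for t in np.linspace(0,6.28,60)),1)) for off in(-4,-2,0,2)])
E
python3 - <<'E'
from h import *
f=r.grab_frame("wrist");st();capoff(f,0)
E
```

```text
t 21.35 p [466.4 255.4  41.7] yaw x-axis 110.23 F [-0.4  0.6 -0.8] M [-0.034  0.014 -0.004] gap 46.6 q [-0.831  0.553  0.27   2.059 -0.267  0.561 -0.019]
edge rows 188 [212, 213, 214, 217, 218, 219, 220, 221, 222, 223, 224, 225, 226, 227, 228, 229, 230, 231, 232, 233, 234, 235, 236, 237]
54 [(-4, np.float64(230.2)), (-2, np.float64(225.8)), (0, np.float64(221.5)), (2, np.float64(217.1))]
0 [(-4, np.float64(194.2)), (-2, np.float64(191.0)), (0, np.float64(187.7)), (2, np.float64(184.5))]
```

The cap is centred now. I'll lift it and carry it over the valve.

Call:
send_rows(series=[[1,0,0,-2,0],[1,0,0,-6,0],[1,0,0,-10,0],[1,0,0,-13.3,0],[1,-2,3.2,-13.3,0],[1,-4,6.4,-13.3,0],[1,-6,9.6,-13.3,0],[1,-7.9,12.8,-13.3,0],[1,-7.9,12.8,-13.3,0],[1,-7.9,12.8,-13.3,0],[1,-7.9,12.8,-13.3,0]])

```text
time_s: 22.45
eef_pos: [612.5, 226.0, 174.3]
eef_rot: [0.572, 0.821, -0.0, -0.001]
contact_force: [-1.0, 0.1, -0.1]
finger_gap: 46.6
```

Run:
```python
from h import *
f=r.grab_frame("wrist");st();capoff(f,r.sense()["eef_pos"][2]-41.7);save(f,"w13.png",(130,100,380,300),3)
print(tool([614.2,225.6,175]))
g=r.grab_frame("side");save(g,"s13.png",(160,130,340,290),4)
```

```text
t 22.5 p [612.4 226.3 174.5] yaw x-axis 110.3 F [0.2 1.1 0.2] M [-0.057  0.091  0.022] gap 46.9 q [-0.713  0.534  0.371  1.698 -0.229  0.954  0.099]
edge rows 188 [212, 213, 218, 219, 220, 221, 222, 223, 224, 225, 226, 227, 228, 229, 230]
186.82729603974417 [(-4, np.float64(229.8)), (-2, np.float64(225.5)), (0, np.float64(221.1)), (2, np.float64(216.7))]
132.82729603974417 [(-4, np.float64(193.9)), (-2, np.float64(190.7)), (0, np.float64(187.5)), (2, np.float64(184.2))]
[-0.12369771  0.14243477 -0.04754236]
```

View pics/w13.png

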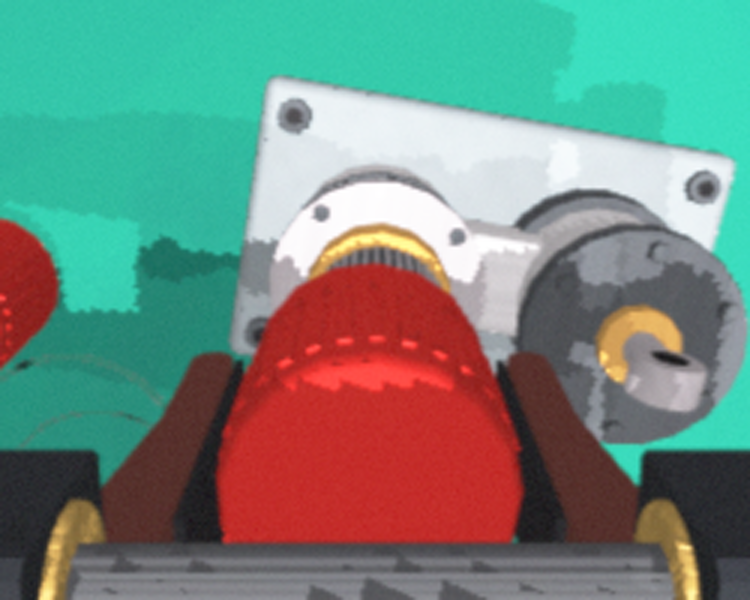

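View pics/s13.png

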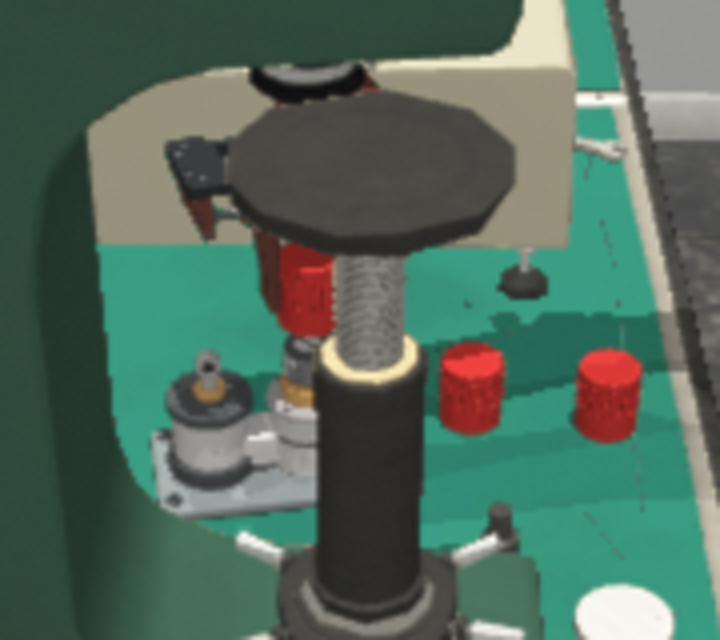

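The held cap is centred, and the gripper is 1–2 mm off the axis. I'll correct that, then lower over the knob to just above the spigot.

Call:
send_rows(series=[[1,-0.12,0.14,0,0],[1,-0.12,0.14,0.8,0],[1,-0.12,0.14,1.6,0],[1,-0.12,0.14,2.6,0],[1,-0.12,0.14,3.6,0],[1,-0.12,0.14,4.5,0],[1,-0.12,0.14,4.5,0],[1,-0.12,0.14,4.5,0]])

```text
time_s: 23.35
eef_pos: [615.6, 224.7, 129.4]
eef_rot: [0.572, 0.82, -0.0, -0.0]
contact_force: [-0.7, -0.0, -0.2]
finger_gap: 47.1
```

Run:
```python
from h import *
f=r.grab_frame("wrist");st();capoff(f,r.sense()["eef_pos"][2]-41.7)
print(tool([614.2,225.6,109.7]))
```

```text
t 23.4 p [615.9 224.8 129.9] yaw x-axis 110.22 F [-0.4 -0.3 -0.3] M [-0.005  0.041  0.013] gap 46.9 q [-0.695  0.59   0.352  1.722 -0.253  0.875  0.119]
edge rows 188 [212, 213, 218, 219, 220, 221, 222, 223, 224, 225, 226, 227, 228, 229]
142.169140314963 [(-4, np.float64(230.5)), (-2, np.float64(226.2)), (0, np.float64(221.8)), (2, np.float64(217.4))]
88.169140314963 [(-4, np.float64(194.3)), (-2, np.float64(191.1)), (0, np.float64(187.9)), (2, np.float64(184.6))]
[ 0.1285813  -0.12950712  2.0168741 ]
```

Call:
send_rows(series=[[1,0.1,-0.1,0,0],[1,0.1,-0.1,0,0],[1,0.1,-0.1,0,0],[1,0.1,-0.1,0,0]])

```text
time_s: 23.8
eef_pos: [614.4, 225.5, 130.0]
eef_rot: [0.572, 0.82, 0.0, 0.0]
contact_force: [0.1, 0.0, -0.9]
finger_gap: 47.0
```

Run:
```python
from h import *
st();r.grab_frame("top");st()
print(tool([614.2,225.6,109.7]))
```

```text
t 23.8 p [614.4 225.5 130. ] yaw x-axis 110.23 F [ 0.1  0.  -0.9] M [-0.063  0.006  0.017] gap 47.0 q [-0.697  0.588  0.352  1.725 -0.252  0.873  0.117]
t 23.85 p [614.4 225.5 129.9] yaw x-axis 110.23 F [ 0.1  0.1 -0.3] M [-0.056  0.04  -0.003] gap 47.0 q [-0.697  0.588  0.352  1.725 -0.252  0.873  0.117]
[ 0.02044271 -0.01552006  2.02090362]
```

Settled within 0.3 mm of the axis. I'll lower it onto the shoulder.

Call:
send_rows(series=[[1,0,0,0.4,0],[1,0,0,0.8,0],[1,0,0,1.1,0],[1,0,0,1.4,0],[1,0,0,1.6,0],[1,0,0,1.6,0]])

```text
time_s: 24.45
eef_pos: [614.1, 225.4, 113.3]
eef_rot: [0.572, 0.82, -0.0, -0.0]
contact_force: [0.3, 0.1, -0.6]
finger_gap: 46.7
```

Run:
```python
from h import *
st()
```

```text
t 24.45 p [614.1 225.4 113.3] yaw x-axis 110.22 F [ 0.3  0.1 -0.6] M [ 0.004  0.057 -0.005] gap 46.7 q [-0.691  0.608  0.344  1.734 -0.261  0.845  0.124]
```

Call:
send_rows(series=[[1,0,0,0.15,0],[1,0,0,0.28,0],[1,0,0,0.38,0],[1,0,0,0.45,0],[1,0,0,0.45,0]])

```text
time_s: 24.95
eef_pos: [614.4, 225.4, 109.7]
eef_rot: [0.572, 0.82, 0.0, -0.0]
contact_force: [-0.8, -0.4, 4.3]
finger_gap: 46.8
```

Run:
```python
from h import *
st()
```

```text
t 24.95 p [614.4 225.4 109.7] yaw x-axis 110.22 F [-0.8 -0.4  4.3] M [-0.189  0.472 -0.037] gap 46.8 q [-0.689  0.613  0.342  1.736 -0.263  0.838  0.125]
```

Contact came at exactly the predicted height (109.7) with 4.3 N upward, so the cap is on the shoulder. I'll release and lift.

Call:
send_rows(series=[[0.4,0,0,0,0],[0.3,0,0,0,0],[0.3,0,0,0,0],[0.3,0,0,-1,0],[0.3,0,0,-4,0],[0.3,0,0,-8,0],[0.3,0,0,-12,0],[0.3,0,0,-12,0],[0.3,0,0,-12,0]])

```text
time_s: 25.85
eef_pos: [615.0, 225.6, 230.9]
eef_rot: [0.572, 0.82, 0.001, 0.001]
contact_force: [-0.3, 0.7, -0.5]
finger_gap: 61.8
```

Run:
```python
from h import *
st()
f=r.grab_frame("wrist");save(f,"w14.png");print(proj(f,[614.2,225.6,122]))
g=r.grab_frame("side");save(g,"s14.png",(160,130,340,290),4);print(proj(g,[614.2,225.6,122]),proj(g,[614.2,225.6,68]))
t=r.grab_frame("top");save(t,"t14.png",(140,60,300,270),3)
```

```text
t 25.85 p [615.  225.6 230.9] yaw x-axis 110.22 F [-0.3  0.7 -0.5] M [-0.086  0.033  0.037] gap 61.8 q [-0.728  0.478  0.394  1.647 -0.205  1.055  0.08 ]
(np.float64(252.63492413418373), np.float64(194.46174592640244))
(np.float64(236.04017409707262), np.float64(212.4365157013419)) (np.float64(236.2513858014535), np.float64(227.95537918593098))
```

View pics/w14.png

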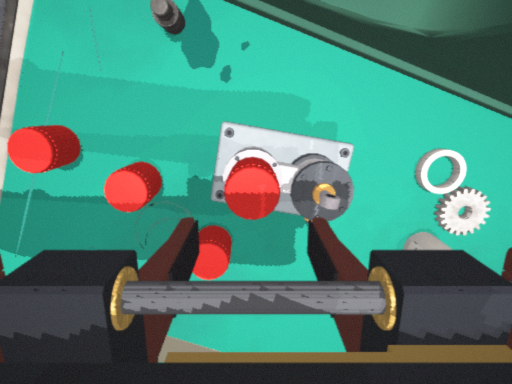

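View pics/s14.png

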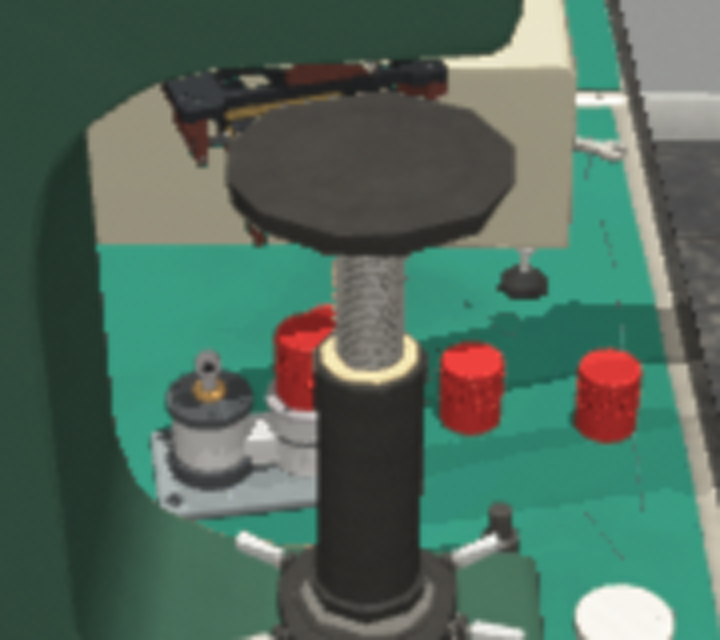

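The cap is upright with its rim on the white shoulder and no brass showing. The other caps and the pin are where they were. I'm handing in.

Run:
```python
from bench import r
print(r.finish_job(), r.sense()["time_s"])
```

```text
the job is handed in; nothing more can be done
the job is handed in; nothing more can be done
```

I closed the adjuster onto its seat, backed it off six clicks, and put the red dust cap over it, down on the shoulder. The job was handed in at about 26 s of robot time.

- **Finding the seat:** The knob started five clicks out. At the first four notches the torque fell off past the notch. At the fifth it climbed to 0.57 N·m and stayed there, which is home and below the 0.8 N·m damage limit.
- **Backing off:** I turned it back 120° from the seat notch to yaw 130.16°, where torque was about zero. The slot on the knob showed no slip in the grip, and its angle held after I let go.
- **Cap:** I used the cap farthest to the robot's left and regripped it once because the first grasp was about 4 mm off-centre. It met the shoulder at the predicted height with 4.3 N. After I lifted away, the pictures showed it upright with its rim on the shoulder and no brass visible.
- **Bystanders:** The pin, the nearby test block and the other caps in view had not moved. I did not look again at the spanner and the other test block, but the arm never went near them.

**Checks that disagreed:**
- Leaving notches 2 to 4, the knob resisted with up to about 0.4 N·m instead of the stated 0.2. I took the seat to be where the torque kept rising rather than at a fixed value.
- On the way back I tried to feel one click, at the fourth notch, and it read only about 0.06 N·m. The six-click count therefore rests on the measured angle and the slot, not on feeling each click.

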